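Show the chopper's dicing grid to the phone camera

TASK

The food-safety colleague on the video call wants to check the blades of the vegetable chopper: swing its lid up by the bar handle until it stands open by itself, then lift the dicing grid out of its seat by its pull tab. Hold the grid up to the phone on the stand with the blades' underside square to the lens, the middle of the grid straight in front of the lens and about 15 cm from it, and finish while still holding it there motionless. Leave the lid open, do not touch the phone or its stand, and leave the three bowls beside the work where they are.

Things in the scene. Friction and masses are not known exactly. Their poses are not given: they have to be found in the camera images.
- chopper_lid (a joint): hinge of the chopper's grey press lid: 0 = shut, grows as the lid swings up, 1.57 = standing upright, stop at 1.85. Stiff hinge: the lid stays at any angle; lifting it takes about 3 N at the handle. May start slightly ajar (up to 0.2). Counts as standing open from 1.2; upright, its edge is 172 mm above the worktop
- lid_hinge (a point): point on the lid's hinge axis, on the chopper's right-hand side as the robot sees it, 54 mm above the worktop. The chopper (124 mm by 174 mm, rim 50 mm high; stands firm on the worktop, does not slide) has its x axis along the hinge, its y axis from the hinge across the chopper to the pull tab, z up; the frame of this point is the chopper's frame. The chopper's middle part with the grid seat lies 88 mm from the hinge along y
- lid_handle (a point): middle of the lid's round steel bar handle: bar 10 mm thick, 62 mm long between its two posts, parallel to the hinge (x axis), 33 mm of free space between the bar and the lid's top. With the lid shut it lies 86 mm along y and 46 mm above the hinge axis; it turns with the lid about the hinge, and so does the frame of this point. The lid is 7 mm thick and reaches 32 mm past the bar
- grid_center (a point): centre of the dicing grid, half-way through its 10 mm thickness: a black frame 100 mm (x) by 112 mm (y) with crossed steel blades, about 0.13 kg, z axis up out of its upper face (the side with the tab), underside on -z. It sits under the shut lid in a seat 12 mm deep with 2 to 3 mm play all round, its upper face 2 mm below the chopper's rim, and comes out straight up
- grid_tab (a point): middle of the grid's pull tab, a black upright plate 44 mm wide (x), 8 mm thick (y) and 28 mm high standing on the grid's upper face, 47 mm from the grid's centre along the grid's y axis; this point is 14 mm above that face and 19 mm above grid_center. With the lid shut the tab stands free in front of the lid's edge, opposite the hinge
- phone: phone (148 by 74 by 8 mm) leaning back on a low metal stand, screen towards the robot and up. Origin at its front camera lens, near the top edge of the screen, 120 mm above the worktop. z axis = the lens's line of sight, out of the screen, rising 50 degrees above level (so a grid held square to the lens is tilted 40 degrees from level); x axis = up along the screen, y axis to the robot's left. The phone reaches 142 mm down along -x from the lens
- phone_stand: the fixed stand that carries the phone; its origin is on the worktop below the space in front of the lens, 190 mm from the lens towards the robot
- dicing_grid: the whole dicing grid; origin at the centre of its underside, axes as grid_center
- chopper: the chopper's base, fixed; origin on the worktop under the centre of the grid seat, axes as lid_hinge. A lamp tube hangs along y over the work, 0.53 m ahead of the robot's base, its underside 0.56 m above the worktop: keep the wrist below it or on the robot's side of it, e.g. by leaning the gripper back
- greens_bowl: clay bowl with green herbs, 140 mm across, 81 mm high, at the right; bystander. Origin at the centre of its underside
- chilli_bowl: small clay bowl with chilli flakes, 122 mm across, 73 mm high, at the left in front of the scale; bystander. Origin at the centre of its underside
- takeaway_bowl: white take-away bowl, 117 mm across, 54 mm high, left of the chilli bowl; bystander. Origin at the centre of its underside

How it is judged (in metres and radians):
On the way, in this order (a step that is already met when the one before it is completed fails the run):
1. the lid stands open (1.2 rad or more) with the grid still in its seat (value of joint chopper_lid above 1.2 rad and z of grid_center in the frame of chopper below 0.055 m and horizontal distance between grid_center and chopper below 0.01 m), for 0.2 s.
2. the grid is lifted clear of the chopper in the fingers, lid still open (value of joint chopper_lid above 1.2 rad and height (world z) of grid_center above 0.09 m and contact force between dicing_grid and the fingers above 0.5 N and contact force between dicing_grid and chopper below 0.05 N), for 0.2 s.
At the end, for the whole second after the job is handed in: Fingers alone hold the grid still, centre 12 to 18 cm from the lens along its line of sight and within 3 cm of that line up/down and sideways, underside to the lens and square within 0.25 rad; lid at 1.2 rad or more, not touching chopper, phone or stand; bowls within 2 cm of where they stood (z of grid_center in the frame of phone between 0.12 and 0.18 m and x of grid_center in the frame of phone between -0.03 and 0.03 m and y of grid_center in the frame of phone between -0.03 and 0.03 m and angle between the z axis of grid_center and the z axis of phone, either way round below 0.25 rad and angle between grid_center's own z axis and vertical below 1.2 rad and contact force between dicing_grid and the fingers above 0.5 N and contact force between dicing_grid and chopper below 0.05 N and contact force between dicing_grid and phone_stand below 0.05 N and linear speed of dicing_grid below 0.02 m/s and angular speed of dicing_grid below 0.15 rad/s and value of joint chopper_lid above 1.2 rad and distance of each of greens_bowl, chilli_bowl, takeaway_bowl from where it was at the start of the episode below 0.02 m); the arm keeps its last pose, push and grip.
It fails at once if the robot or the grid pushes the phone or its stand (over 1 N) (contact force between any of the arm, the fingers, dicing_grid and phone_stand above 1 N).
It fails at once if a bystander bowl is moved more than 2 cm (distance of any of greens_bowl, chilli_bowl, takeaway_bowl from where it was at the start of the episode above 0.02 m).
It also fails if it takes over 58 s, if anything falls off the work surface, if the arm or the gripper's body presses on something with over 40 N, if the wrist force passes 120 N, or if a joint passes its speed limit or range.

ROBOT

A 6-joint arm with a two-finger parallel gripper is mounted at the origin on a cart in front of the work surface, level with it; the furniture and walls round the work are solid. World frame = base frame: x ahead of the robot, y to its left, z up, the work surface at z = 0. Lengths are in m, angles in degrees, forces in N, time in s.
With the tool pointing down it reaches from about 0.325 to 0.75 m from the base axis. Payload 7.6 kg.
Tool frame: the origin (TCP) lies between the finger pads; the fingertips stand ctrl.tcp_to_tips ahead of it and the grasp point (between the pads) lies 6 mm ahead of it (ctrl.tcp_to_tips is the distance from the TCP to the fingertips, in m); z points along the fingers, y is the line along which they close (so a half turn about z gives the same grasp; the last joint's range is limited). The gripper opens to 85 mm and grips with 20 to 120 N. Pads are 22 mm wide; open, the fingers measure 114 mm over their backs; the gripper's body (76 mm by 85 mm) begins 54 mm behind the grasp point. The pads swing forward as they close: fully open they stand 13 mm farther back than shut.
Start: joints at [-79.028, 2.991, 80.254, -0, 96.75, -4.028], TCP at [0.136, -0.507, 0.228] pointing down, gripper open.
Joint ranges: [-166.34, 166.34], [-52.06, 124.39], [6.96, 135.62], [-60.46, 240.46], [14.63, 156.25], [-167.68, 167.68]. Speed limits (degrees/s): [147.25, 147.25, 172.46, 180, 180, 180].

INTERFACE

Orientations are given as [roll, pitch, yaw] about the fixed x, y, z axes, in that order (R = Rz(yaw) Ry(pitch) Rx(roll)).
In Python, from plant import ctrl gives the robot as it stands. The module is installed in compiled form; this text tells all that it offers.
- The arm moves only by the shell command python3 -m jog 'ROWS'. ROWS is text: rows parted by semicolons, each of 7 numbers parted by spaces: the turn, a rotation vector about the tool's x, y, z scaled (see below), then the shift along the tool's x, y, z scaled (see below), then the closure in counts, from 0 (fully open) to 255 (shut). In form: ax ay az x y z hand; .... A call has 1 to 5 rows; each row is the pose to reach, as a shift and turn from the pose commanded when the call began, along the tool's axes at that moment; what a row does not reach only later rows make up. The controller multiplies each number of a shift by 0.8 m and each number of a turn by 90 degrees. A row lasts 1/10 s, in which the tool goes at most 50 mm and 8.59 degrees, less where a joint would pass 70% of its speed; a pose out of reach is approached as far as the arm can. A call with a number of a shift or a turn outside -1 to 1 is refused whole. A call with a gripper value outside its range is refused whole. The fingers move at their own pace and stop on an object; the grip force is fixed at half the most. Time passes only in rows, so rows that repeat a pose let the fingers close. It gives the time, the measured TCP pose, the force, the opening and the grip force at its end, in the units of the state.
- ctrl.get_obs(): the state, without advancing time (a new reading comes with each control period).
- ctrl.capture(name): name is "scene" or "top" or "wrist"; returns a dict with "img" (420x560x3 uint8, red, green, blue), "z_map" (420x560 float32, m along the optical axis (not along the pixel's ray), 0 where there is no reading), "fx", "fy", "cx", "cy" (pixels), "R" (3x3) and "t" (3): a world point X has camera coordinates R X + t. Camera axes: x right, y down, z forward; pixel columns grow to the right and rows downward; lengths in m; the calibration is good to about 2 mm. The wrist camera is an equidistant fisheye: a pixel r from the principal point sees the ray r / f radians off the axis. A picture is of the moment at which its call begins.
- ctrl.close_job(): hands the job in; it is judged then, once.
The state is a dict: "clock": time; "joints": joint angles; "joint_vel": joint speeds; "joint_torque": joint torques, N m; "position": TCP position; "tcp_rot": TCP orientation; "wrist_force": force on the tool from outside, world axes, zero at the start; "moment": the same for the moment, N m; "width": opening from 0.0 (shut) to 1.0 (fully open); "grasp_force": force on a finger pad.
Only numpy, scipy, OpenCV 4.12 (cv2) and the standard library are available. Lean on these libraries where they do the work, as an engineer would, in place of code of your own. Each camera call takes 0.05 s, during which the arm holds its last target. There are 200 camera calls.

## Working session

There is one attempt and no reset: what is moved stays moved. The work goes in short steps, Python scripts to look and compute and a shell command to move; the robot and the scene stay as the last step left them, time stands still between calls to the robot, and variables do not carry over. Pictures are saved under pics/ and viewed, at most 13 in all, crops included, and the job is handed in when it is done.

```bash
mkdir -p pics
python3 - <<'E'
from plant import ctrl
import cv2,numpy as np
o=ctrl.get_obs();print(o,ctrl.tcp_to_tips)
for n in("scene","top"):
    c=ctrl.capture(n);cv2.imwrite(f"pics/{n}0.png",c["img"][:,:,::-1]);np.savez(f"{n}0.npz",**c)
    print(n,c["fx"],c["cx"],c["cy"],c["R"].round(3).tolist(),c["t"].round(3))
E
```

```text
{'clock': 0.0, 'joints': array([-7.90280329e+01,  3.02916741e+00,  8.03141403e+01, -1.12498079e-03,
        9.67497993e+01, -4.02977673e+00]), 'joint_vel': array([ 0.0104281 ,  0.02167252, -0.09574137,  0.06792948,  0.11952764,
       -0.02077072]), 'joint_torque': array([ 1.78070204e-03, -3.81673479e+01, -3.60181618e+01,  6.60987143e-05,
        6.32693816e-03,  9.28153213e-06]), 'position': array([ 0.13583596, -0.50679936,  0.22744476]), 'tcp_rot': array([-1.79907045e+02, -5.42844974e-03,  1.50016081e+01]), 'wrist_force': array([ 0.23477019,  0.21914183, -0.60851865]), 'moment': array([ 0.06696875, -0.00080335, -0.00826583]), 'grasp_force': 0.0, 'width': 0.997957925166558} 0.025
scene 496.53725880827164 277.15616736081296 205.20201971945193 [[-0.634, -0.773, 0.023], [-0.375, 0.282, -0.883], [0.676, -0.569, -0.469]] [0.261 0.318 1.53 ]
top 469.9669509716295 274.8559104359361 210.33577496093153 [[-0.007, -1.0, -0.009], [-0.992, 0.008, -0.126], [0.126, 0.008, -0.992]] [-0.091  0.515  1.51 ]
```

View pics/scene0.png

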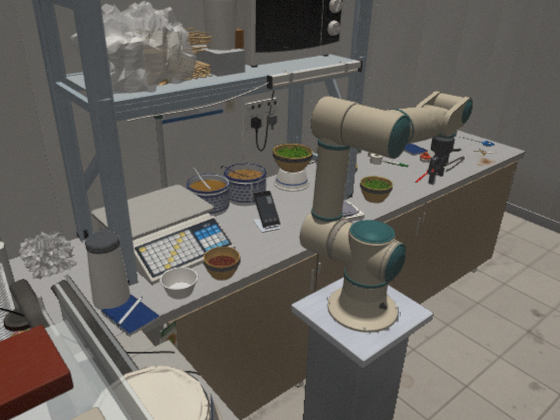

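View pics/top0.png

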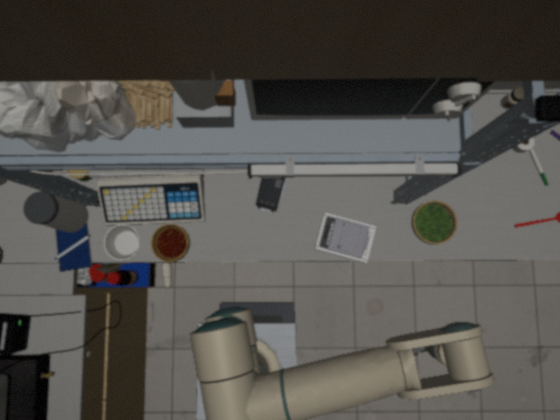

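The top view shows the chopper at about (347,237), turned by some 13°. The phone is at about (270,190), the greens bowl at (433,222), and the lamp tube along row 168.

Run:
```python
import cv2,numpy as np
c=np.load("top0.npz");i=c["img"][:,:,::-1]
a=cv2.resize(i[200:275,305:405],None,fx=6,fy=6,interpolation=cv2.INTER_CUBIC)
cv2.imwrite("pics/chop.png",cv2.convertScaleAbs(a,alpha=1.4,beta=20))
a=cv2.resize(i[165:225,240:310],None,fx=8,fy=8,interpolation=cv2.INTER_CUBIC)
cv2.imwrite("pics/phone.png",cv2.convertScaleAbs(a,alpha=1.8,beta=20))
# world height map over the chopper/phone
R,t=c["R"],c["t"];v,u=np.mgrid[0:420,0:560];z=c["z_map"]
P=(np.stack([(u-c["cx"])/c["fx"]*z,(v-c["cy"])/c["fy"]*z,z],-1)-t)@R
np.save("P.npy",P)
for v in range(208,266,4): print(v,(P[v,312:384:4,2]*1000).astype(int))
for v in range(170,214,3): print(v,(P[v,250:292:3,2]*1000).astype(int))
print(P[237,347],P[190,270])
```

```text
208 [-5  3  4  2  1  3  5  2  1  0 -1  1  2  2  1 -4 -1  4]
212 [ 0  0 -5 37  4  2 -1  4  3  6  2  3  2  0 -6 -2 -1  0]
216 [  1  -5   0  55  53  48  50  -1   3  -1  -3  -3   4   2   0   2 -10   5]
220 [-3  1 -5 56 50 50 56 58 60 43 45  0  0  3 -3 -1 -5  0]
224 [  9   0   9   7  46  49  63  59 100  63  67  57  61  50  50  -1   0  -3]
228 [  6   1  47  45  73  49  63  64 108  65  63  63  55  65  58  46  -1  -1]
232 [  1   3  48  64  47  54  67  65 108  68  61  63  59  63  62  41  -1   2]
236 [  -1    6   50   80    6   68   61   67   61   61   64   60   58   60
 1561   51    2    0]
240 [ -1  41  41  45  48  63  65 106  63  62  61  56  60  59  52  48  -4   0]
244 [ -1  50  48  52  59  61  68 113  60  65  66  65  62  58  55  -1   3   1]
248 [ 1 48 49 36 64 63 64 66 64 62 64 59 66 57 54  0 -5  2]
252 [ 2 -3 -2 -6 52 52 49 61 58 61 62 58 55 56 45 -3  3  1]
256 [  4  -6   3 -10  -5   0   1  36  51  50  48  56  63  48  48   0   0  -3]
260 [ 3  0  0 -7  2  2  0 -6  2 -3 -8 42 53 52  2  0  0  0]
264 [-822 -814 -818 -815 -806 -828 -820 -828 -835 -812 -823 -814 -810 -821
 -829 -806 -828 -802]

[... 193 characters left out ...]
4   0   1   5  97 101  97 107 101 111 109 110  -6   3]
182 [  2  -1  -1   0  87  95  96  95  99 101  99 106   1   1]
185 [ 0  0  5 80 85 89 90 86 88 96 99  9  3  5]
188 [ 2 -5 -1 73 74 83 76 81 86 91 85  7  5 -1]
191 [-3  1  0 70 67 76 72 75 76 76 77  0 -2 -1]
194 [ 0 -3  2 60 59 64 67 71 70 67 70  3 -1 -3]
197 [ 4 -5  1 60 56 60 61 60 63 70 10  3 -2  1]
200 [ 4  0 40 50 48 46 52 58 55 48  9  0  4 -1]
203 [ 3  0 32 47 35 47 39 46 51 51  0 -3 -3 -7]
206 [ 3  0 -2 36 38 35 40 42 38 40 -5  1  5  0]
209 [-2  4 -2 35 33 31 24 31 40 10  0  5  0 -5]
212 [   5 1561   -2   -4    3    1   -2   36    2    3    2    7    1    0]
[ 0.42225085 -0.32397507  0.06703659] [ 0.57384275 -0.08022964  0.0780959 ]
```

View pics/chop.png

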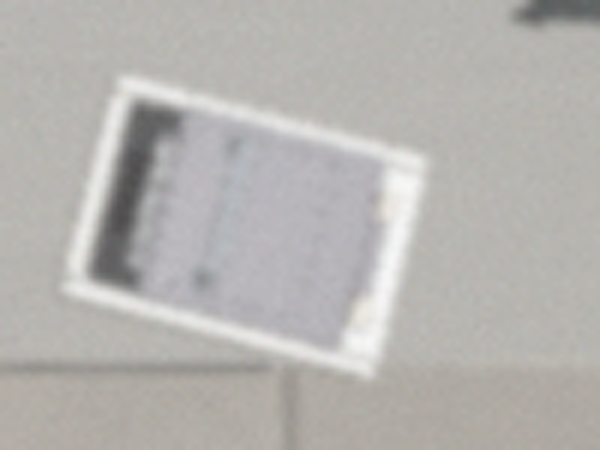

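View pics/phone.png

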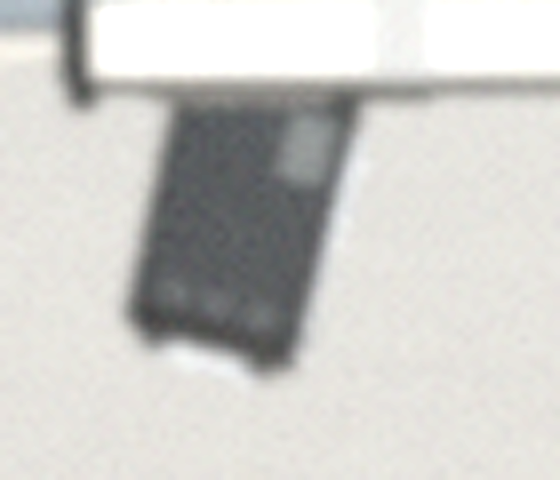

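```bash
cat > h.py <<'E'
import numpy as np,cv2
c=np.load("top0.npz");R,t=c["R"],c["t"];P=np.load("P.npy")
def ray(u,v,z,c=c):
    R,t=c["R"],c["t"];d=R.T@np.array([(u-c["cx"])/c["fx"],(v-c["cy"])/c["fy"],1]);o=-R.T@t
    return o+d*(z-o[2])/d[2]
def proj(X,c=c):
    p=c["R"]@np.asarray(X)+c["t"];return c["fx"]*p[0]/p[2]+c["cx"],c["fy"]*p[1]/p[2]+c["cy"]
E
python3 - <<'E'
from h import *
C=[ray(305+a/6,200+b/6,.05) for a,b in((120,80),(428,158),(372,375),(65,288))]
TL,TR,BR,BL=C
for p in C:print(p.round(4))
print([np.linalg.norm(a-b).round(4) for a,b in((TL,TR),(TR,BR),(BR,BL),(BL,TL))])
y=(TL+BL)-(TR+BR);y/=np.linalg.norm(y);x=(TL+TR)-(BL+BR);x/=np.linalg.norm(x)
print("yaw of y",np.degrees(np.arctan2(y[1],y[0])),"x",np.degrees(np.arctan2(x[1],x[0])),"mid",sum(C)/4)
m=sum(C)/4
# lid plane in chopper frame
ya=np.degrees(np.arctan2(y[1],y[0]))
Q=P[205:268,305:395].reshape(-1,3)-[m[0],m[1],0]
q=np.c_[Q@x,Q@y,Q[:,2]]
for lo in range(-90,90,10):
    k=(abs(q[:,0])<.025)&(q[:,1]*1e3>lo)&(q[:,1]*1e3<lo+10)&(q[:,2]>-.02)&(q[:,2]<.2)
    print(lo,k.sum(),np.percentile(q[k,2]*1e3,[10,50,90]).round(0))
# phone
v,u=np.mgrid[180:206,256:284];S=P[180:206,256:284];k=(S[...,2]>.03)&(S[...,2]<.12);S=S[k]
A=np.c_[S[:,:2],np.ones(len(S))];f=np.linalg.lstsq(A,S[:,2],rcond=None)[0]
for _ in range(3):
    r=abs(A@f-S[:,2])<.01;f=np.linalg.lstsq(A[r],S[r,2],rcond=None)[0]
print("slope",np.degrees(np.arctan(np.hypot(*f[:2]))),"az",np.degrees(np.arctan2(f[1],f[0])))
pl=ray(240+130/8,165+318/8,.029);pr=ray(240+292/8,165+368/8,.029)
tl=ray(240+175/8,165+103/8,.108);tr=ray(240+355/8,165+103/8,.108)
print(pl,pr,np.linalg.norm(pl-pr)); print(tl,tr)
mid=(pl+pr)/2;print("edge az",np.degrees(np.arctan2(*(pl-pr)[[1,0]]))-90)
for pz in(1,):
    a=np.arctan2(f[1],f[0]);print("lens",mid[:2]+.1088*np.array([np.cos(a),np.sin(a)]))
s=np.load("scene0.npz")
i=s["img"][:,:,::-1];print(proj([*(mid[:2]+.1088*np.array([np.cos(a),np.sin(a)])),.12],s))
b=cv2.resize(i[180:240,230:300],None,fx=8,fy=8,interpolation=cv2.INTER_CUBIC);cv2.imwrite("pics/ph2.png",cv2.convertScaleAbs(b,alpha=2,beta=20))
E
```

```text
[ 0.5006 -0.2573  0.05  ]
[ 0.4571 -0.4217  0.05  ]
[ 0.3415 -0.3881  0.05  ]
[ 0.3889 -0.2257  0.05  ]
[np.float64(0.1701), np.float64(0.1204), np.float64(0.1692), np.float64(0.1161)]
yaw of y 74.45940456113077 x -16.029227029019925 mid [ 0.4220097  -0.32321239  0.05      ]
-90 14 [46. 51. 55.]
-80 47 [47. 52. 55.]
-70 45 [52. 56. 60.]
-60 48 [55. 59. 62.]
-50 50 [56. 60. 64.]
-40 45 [58. 62. 66.]
-30 48 [57. 63. 67.]
-20 48 [59. 62. 67.]
-10 47 [58. 62. 66.]
0 51 [59. 63. 68.]
10 28 [101. 105. 108.]
20 74 [ 59.  65. 107.]
30 50 [59. 64. 67.]
40 54 [54. 62. 66.]
50 51 [ 7. 46. 57.]
60 35 [48. 71. 78.]
70 62 [11. 51. 77.]
80 52 [ 3. 49. 54.]
slope 39.7904266749179 az -16.88742647344896
[ 0.53337475 -0.03377405  0.029     ] [ 0.51209556 -0.10031686  0.029     ] 0.06986235625990332
[ 0.6076131  -0.05542003  0.108     ] [ 0.6070016  -0.12620107  0.108     ]
edge az -17.73334157485789
lens [ 0.62684341 -0.09865101]
(np.float64(262.59107685469195), np.float64(192.36764987867744))
```

View pics/ph2.png

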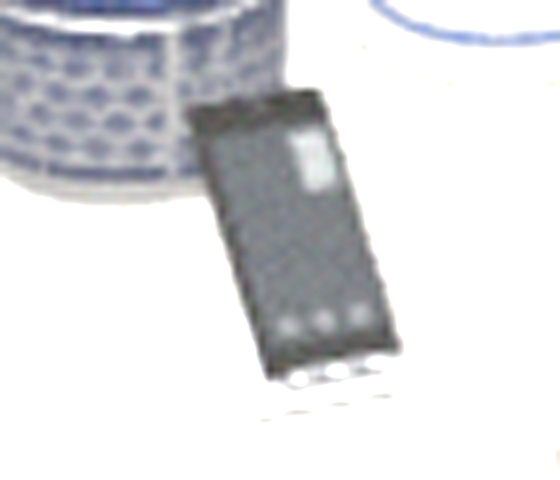

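```bash
cat >> h.py <<'E'
from scipy.spatial.transform import Rotation as Ro
def rows(p,Rm,step=.045,deg=7.5,st=None):
    """target TCP pose -> tool-axis shift/.8, turn/90deg from present pose, and rows needed"""
    from plant import ctrl
    o=ctrl.get_obs();p0=o["position"];R0=Ro.from_euler("xyz",o["tcp_rot"],degrees=True)
    d=R0.inv().apply(np.asarray(p)-p0);r=(R0.inv()*Rm).as_rotvec(degrees=True)
    print("turn",(r/90).round(4),"shift",(d/.8).round(4),"n",max(np.linalg.norm(d)/.05,np.linalg.norm(r)/8.59).round(1))
def down(yaw,lean=0): # tool down, yaw; lean about own y (tips forward >0)
    return Ro.from_euler("xyz",[180,0,yaw],degrees=True)*Ro.from_euler("y",lean,degrees=True)
E
python3 - <<'E'
from h import *
m=np.array([.422,-.3232]);a=np.radians(74.3);y=np.array([np.cos(a),np.sin(a)]);x=np.array([y[1],-y[0]])
Q=P[205:268,305:395].reshape(-1,3);q=np.c_[(Q[:,:2]-m)@x,(Q[:,:2]-m)@y,Q[:,2]]
b=q[(q[:,2]>.095)&(q[:,2]<.12)];print("bar",len(b),np.median(b,0),b.min(0),b.max(0),np.polyfit(b[:,0],b[:,1],1))
t=q[(q[:,2]>.066)&(q[:,2]<.088)&(q[:,1]>.052)&(abs(q[:,0])<.04)];print("tab",len(t),np.median(t,0),t.min(0),t.max(0),np.polyfit(t[:,0],t[:,1],1))
k=(abs(q[:,0])<.03)&(q[:,1]>-.05)&(q[:,1]<.035)&(q[:,2]>.05)&(q[:,2]<.075);print("lid",np.polyfit(q[k,1]+.072,q[k,2],1))
bc=m+np.median(b,0)[0]*0*x+np.median(b,0)[1]*y;print("bar xy",bc)
rows([*bc,.2],down(-15.7))
E
```

```text
bar 81 [0.0013512  0.01967917 0.10426454] [-0.03996441  0.01368203  0.09638406] [0.03861356 0.02412896 0.11326202] [-0.00118843  0.01947352]
tab 41 [-0.00140875  0.06887586  0.0745225 ] [-0.02233249  0.06397248  0.0667168 ] [0.02115545 0.07363446 0.08149685] [-0.01021891  0.06896082]
lid [0.04094308 0.05987935]
bar xy [ 0.42732519 -0.30425502]
turn [-8.000e-04  1.000e-04  3.411e-01] shift [ 0.4175 -0.1503  0.0347] n 7.1
```

```bash
python3 -m jog '0 0 0 0.208 -0.075 0.017 0;0 0 0 0.208 -0.075 0.017 0;0 0 0 0.208 -0.075 0.017 0;0 0 0 0.208 -0.075 0.017 0;0 0 0 0.208 -0.075 0.017 0'; python3 -m jog '0 0 0.341 0.2095 -0.0753 0.0177 0;0 0 0.341 0.2095 -0.0753 0.0177 0;0 0 0.341 0.2095 -0.0753 0.0177 0;0 0 0.341 0.2095 -0.0753 0.0177 0;0 0 0.341 0.2095 -0.0753 0.0177 0'
python3 - <<'E'
from h import *
rows([.4273,-.3043,.2],down(-15.7)); rows([.4273,-.3043,.110],down(-15.7))
from plant import ctrl
c=ctrl.capture("wrist");cv2.imwrite("pics/w1.png",c["img"][:,:,::-1])
E
```

```text
clock: 0.6
position: [0.2833, -0.404, 0.2141]
tcp_rot: [-179.9, -0.0, 15.3]
wrist_force: [-0.3, -0.6, 0.3]
width: 1.001
grasp_force: 0.0
clock: 1.1
position: [0.4297, -0.3021, 0.1994]
tcp_rot: [-179.9, 0.1, -15.7]
wrist_force: [-0.5, -0.4, 0.6]
width: 1.0
grasp_force: 0.0
turn [-0.001   0.0007 -0.0002] shift [-0.0022  0.0035 -0.0007] n 0.1
turn [-0.001   0.0007 -0.0002] shift [-0.002   0.0037  0.1118] n 1.8
```

View pics/w1.png

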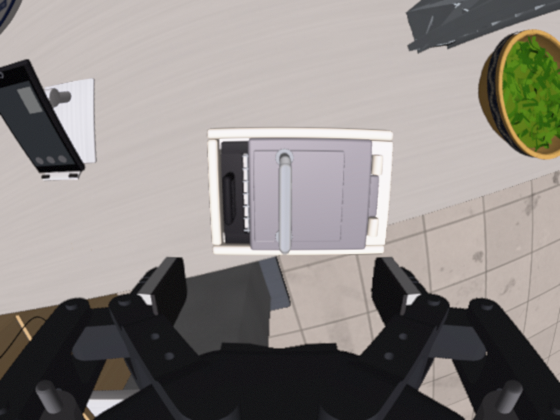

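The wrist view shows the bar from (285,158) to (285,250), midway between the fingers and parallel to the pads. The tab is at (230,198). I descend and grip.

```bash
python3 -m jog '0 0 0 -0.002 0.0037 0.06 0;0 0 0 -0.002 0.0037 0.11 0;0 0 0 -0.002 0.0037 0.1118 0;0 0 0 -0.002 0.0037 0.1118 0;0 0 0 -0.002 0.0037 0.1118 255';python3 -m jog '0 0 0 0 0 0 255;0 0 0 0 0 0 255;0 0 0 0 0 0 255;0 0 0 0 0 0 255;0 0 0 0 0 0 255'
python3 -c "
from plant import ctrl;o=ctrl.get_obs();print(o['joints'],o['moment'])
from h import *
# arc: hinge yz, bar radius
for k,th in enumerate(np.arange(.04,1.5,.12)):
    print(round(th,2),np.round([(86*np.cos(th)-46*np.sin(th)-(86*np.cos(.04)-46*np.sin(.04)))/800,(86*np.sin(th)+46*np.cos(th)-(86*np.sin(.04)+46*np.cos(.04)))/800],4))"
```

```text
clock: 1.65
position: [0.4257, -0.3085, 0.114]
tcp_rot: [179.9, -0.2, -15.7]
wrist_force: [0.0, 0.3, 1.2]
width: 0.856
grasp_force: 0.0
clock: 2.15
position: [0.4251, -0.3069, 0.1112]
tcp_rot: [180.0, -0.0, -15.7]
wrist_force: [-1.1, -0.6, 0.3]
width: -0.001
grasp_force: 0.0
[-3.98625504e+01  6.86591497e+00  8.96884796e+01 -4.30626914e-03
  8.34362574e+01  6.58173669e+01] [-2.34244240e-02  1.05312918e-02  1.86236486e-05]
0.04 [0. 0.]
0.16 [-0.0081  0.0121]
0.28 [-0.0177  0.0232]
0.4 [-0.0285  0.0331]
0.52 [-0.0404  0.0416]
0.64 [-0.0532  0.0486]
0.76 [-0.0668  0.054 ]
0.88 [-0.0809  0.0577]
1.0 [-0.0954  0.0598]
1.12 [-0.11    0.0601]
1.24 [-0.1246  0.0586]
1.36 [-0.1388  0.0554]
1.48 [-0.1526  0.0505]
```

Run:
```python
from h import *
from plant import ctrl
c=ctrl.capture("wrist");cv2.imwrite("pics/w2.png",c["img"][:,:,::-1])
```

```text
(no output)
```

View pics/w2.png

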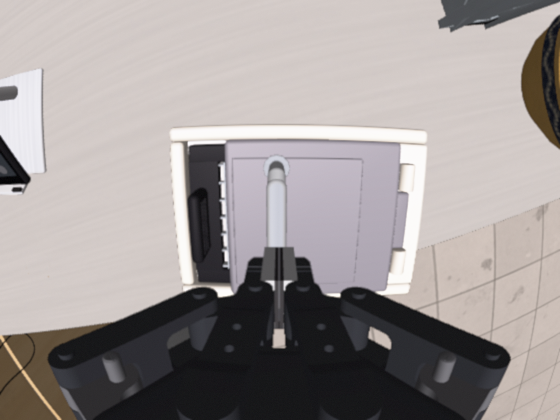

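Run:
```python
from h import *
from plant import ctrl
c=ctrl.capture("wrist");R,t=c["R"],c["t"];o=ctrl.get_obs()
print("cam",-R.T@t,"axis",R[2],o["position"])
v,u=np.mgrid[0:420,0:560];dx,dy=u-c["cx"],v-c["cy"];r=np.hypot(dx,dy);th=r/c["fx"];s=np.where(r>0,np.tan(th)/np.maximum(r,1e-9),1/c["fx"])
z=c["z_map"];W=(np.stack([dx*s*z,dy*s*z,z],-1)-t)@R;np.save("W.npy",W)
for v_ in range(160,345,10):print(v_,W[v_,[278,250,300]].round(3).tolist())
def pj(X):
    p=R@np.asarray(X)+t;k=np.hypot(p[0],p[1]);a=np.arctan2(k,p[2])*c["fx"];return c["cx"]+p[0]/k*a,c["cy"]+p[1]/k*a
print(pj(o["position"]),pj(o["position"]-[0,0,.025]))
```

```text
cam [ 0.48911632 -0.32405018  0.25639976] axis [-0.25221107  0.07025332 -0.96511867] [ 0.42507088 -0.30689963  0.11110015]
160 [[0.468, -0.318, 0.064], [0.473, -0.302, 0.063], [0.464, -0.331, 0.062]]
170 [[0.467, -0.318, 0.096], [0.467, -0.3, 0.063], [0.459, -0.329, 0.063]]
180 [[0.463, -0.317, 0.103], [0.461, -0.298, 0.062], [0.453, -0.327, 0.063]]
190 [[0.459, -0.315, 0.105], [0.455, -0.297, 0.063], [0.447, -0.326, 0.062]]
200 [[0.454, -0.314, 0.106], [0.449, -0.295, 0.064], [0.441, -0.324, 0.063]]
210 [[0.45, -0.313, 0.106], [0.443, -0.293, 0.064], [0.435, -0.323, 0.063]]
220 [[0.445, -0.311, 0.106], [0.437, -0.291, 0.063], [0.428, -0.321, 0.063]]
230 [[0.44, -0.31, 0.105], [0.431, -0.289, 0.063], [0.422, -0.319, 0.062]]
240 [[0.435, -0.309, 0.106], [0.424, -0.287, 0.062], [0.416, -0.318, 0.063]]
250 [[0.436, -0.309, 0.122], [0.418, -0.285, 0.063], [0.409, -0.316, 0.062]]
260 [[0.436, -0.309, 0.132], [0.436, -0.296, 0.124], [0.43, -0.317, 0.124]]
270 [[0.437, -0.309, 0.144], [0.436, -0.297, 0.135], [0.43, -0.317, 0.134]]
280 [[0.437, -0.309, 0.152], [0.436, -0.298, 0.144], [0.434, -0.317, 0.152]]
290 [[0.432, -0.308, 0.151], [0.44, -0.3, 0.16], [0.436, -0.316, 0.161]]
300 [[0.428, -0.307, 0.151], [0.439, -0.301, 0.167], [0.436, -0.316, 0.168]]
310 [[0.423, -0.305, 0.151], [0.444, -0.303, 0.18], [0.44, -0.316, 0.18]]
320 [[0.419, -0.304, 0.151], [0.444, -0.304, 0.186], [0.44, -0.316, 0.185]]
330 [[-0.274, -0.107, -0.819], [0.444, -0.304, 0.19], [0.441, -0.316, 0.19]]
340 [[-0.326, -0.093, -0.821], [0.444, -0.304, 0.194], [0.439, -0.315, 0.192]]
(np.float64(280.14061963134174), np.float64(262.5155423017183)) (np.float64(279.9160013909639), np.float64(244.03937600553647))
```

Run:
```python
from h import *
W=np.load("W.npy")
for v in range(228,276,3):print(v,(W[v,242:318:4,2]*1000).astype(int))
i=cv2.imread("pics/w2.png")[215:345,215:345];cv2.imwrite("pics/w2c.png",cv2.resize(i,None,fx=4.5,fy=4.5,interpolation=cv2.INTER_CUBIC))
```

```text
228 [ 63  62  62  62  62  62  61 104 106 106 105  63  62  62  61  62  63  63
  61]
231 [ 61  63  62  62  61  62  63 104 105 104 104  63  63  62  61  62  61  61
  61]
234 [ 62  62  63  63  63  63  63 105 105 105 105  63  62  63  62  63  61  63
  62]
237 [ 63  63  64 256  63  64  63 105 105 106 105  63  62  61  62  62  62  62
  63]
240 [ 63  61  62  62  62  63  63 104 106 105 105  62  63  62  62  63  62  61
  62]
243 [ 63  63  63  62  62  63  62 104 105 105 105  63  62  63  63  63  62  62
  63]
246 [ 64  62  64  62  63  62  61 104 106 104 104  64  63  61  63  62  62  62
  62]
249 [ 63  62  63  63  63  61 120 119 121 120 120 120 120  62  63  62  62  62
  62]
252 [ 62  63  63  62  62  63 125 124 124 125 124 124 124  62  63  61  63  63
  63]
255 [ 62  63  62  62  63  63 127 126 128 126 127 127 127  63  63  61  63  62
  63]
258 [ 62  62  62 121 121 122 129 131 129 129 130 130 130 131 120 121 123  63
  62]
261 [ 63  63 125 126 126 125 134 133 133 133 133 134 133 134 125 125 125  63
  62]
264 [ 62  63 129 129 128 137 137 137 136 137 136 137 137 137 128 128 128 129
  62]
267 [ 62  63 131 131 132 140 139 139 139 140 139 140 140 139 132 131 131 132
  62]
270 [ 63  62 134 135 134 142 141 142 141 143 142 142 142 142 134 133 134 133
  62]
273 [ 62 136 136 136 137 144 145 145 145 145 145 144 145 144 137 137 137 137
  62]
```

View pics/w2c.png

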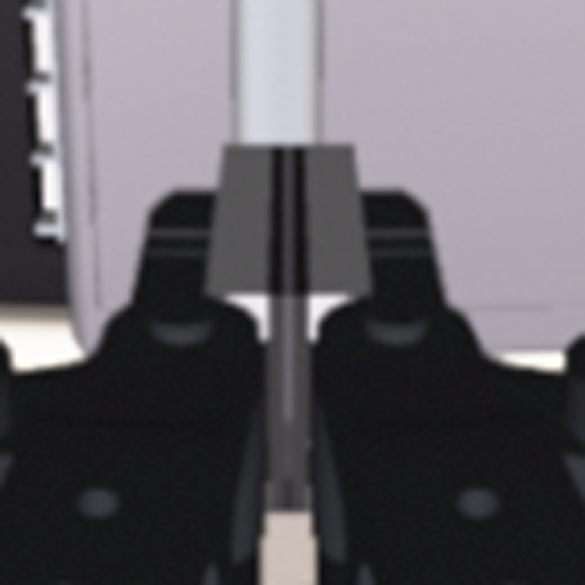

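The crop shows the closed pads ending at about (278,248), with the bar passing underneath. Depth puts the tips at z≈0.119, which is above the bar top at 0.106. The fingers therefore sit about 30 mm higher than the reading suggests, so I open and go lower while watching the force.

```bash
python3 -m jog '0 0 0 0 0 0 0;0 0 0 0 0 0 0;0 0 0 0 0 0 0;0 0 0 0 0 0 0;0 0 0 0 0 0 0';python3 -m jog '0 0 0 0 0 0.009 0;0 0 0 0 0 0.018 0;0 0 0 0 0 0.018 0'
python3 - <<'E'
from h import *
from plant import ctrl
c=ctrl.capture("wrist");R,t=c["R"],c["t"];o=ctrl.get_obs()
cv2.imwrite("pics/w3.png",c["img"][:,:,::-1])
v,u=np.mgrid[0:420,0:560];dx,dy=u-c["cx"],v-c["cy"];r=np.hypot(dx,dy);th=r/c["fx"];s=np.where(r>0,np.tan(th)/np.maximum(r,1e-9),1/c["fx"])
z=c["z_map"];W=(np.stack([dx*s*z,dy*s*z,z],-1)-t)@R
print("cam",-R.T@t,o["position"],o["wrist_force"])
a=np.radians(74.3);y=np.array([np.cos(a),np.sin(a)]);d=W[...,:2]-o["position"][:2];q=d@y;p=d@[y[1],-y[0]]
k=(abs(p)<.02)&(abs(q)>.03)&(abs(q)<.065)&(W[...,2]>.072)
print(np.percentile(W[...,2][k],[0,1,5,20,50]).round(3))
k2=k&(W[...,2]<np.percentile(W[...,2][k],5)); print(np.c_[u[k2],v[k2],q[k2]*1e3,W[...,2][k2]*1e3][:12].round())
E
```

```text
clock: 2.75
position: [0.4251, -0.307, 0.1111]
tcp_rot: [180.0, -0.0, -15.7]
wrist_force: [-1.1, 0.7, 0.2]
width: 0.846
grasp_force: 0.0
clock: 3.05
position: [0.4243, -0.3064, 0.0949]
tcp_rot: [-179.9, 0.2, -15.7]
wrist_force: [-0.7, 0.4, -1.0]
width: 1.003
grasp_force: 0.0
cam [ 0.48869954 -0.32378616  0.23998049] [ 0.42460224 -0.30658425  0.09561585] [-0.54393576 -1.1666674   0.35175343]
[0.072 0.075 0.118 0.149 0.174]
[[180. 211.  55.  74.]
 [192. 211.  48.  73.]
 [193. 211.  48.  73.]
 [194. 211.  47.  73.]
 [180. 212.  55.  75.]
 [181. 212.  55.  73.]
 [183. 212.  53.  75.]
 [187. 212.  50.  76.]
 [188. 212.  50.  76.]
 [189. 212.  49.  75.]
 [191. 212.  49.  74.]
 [192. 212.  48.  74.]]
```

View pics/w3.png

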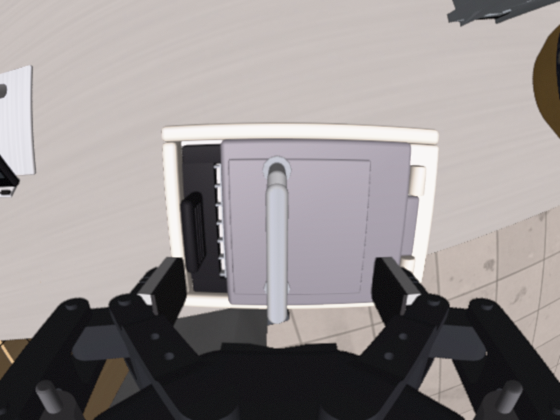

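The open pads reach to about row 258 on either side of the bar, which is at (278,165–320). I go another 15 mm down and grip.

```bash
python3 -m jog '0 0 0 0 0 0.01 0;0 0 0 0 0 0.019 0;0 0 0 0 0 0.019 0;0 0 0 0 0 0.019 255;0 0 0 0 0 0.019 255';python3 -m jog '0 0 0 0 0 0 255;0 0 0 0 0 0 255;0 0 0 0 0 0 255;0 0 0 0 0 0 255;0 0 0 0 0 0 255'
```

```text
clock: 3.6
position: [0.4252, -0.3071, 0.0818]
tcp_rot: [180.0, -0.0, -15.7]
wrist_force: [-0.4, 0.2, -0.1]
width: 0.694
grasp_force: 0.0
clock: 4.1
position: [0.4255, -0.3058, 0.0818]
tcp_rot: [-179.9, 0.0, -15.7]
wrist_force: [0.2, 5.7, 2.3]
width: 0.095
grasp_force: 58.5
```

```bash
cat > arc.py <<'E'
from h import *
# tool start axes in chopper frame: x->x, y->-y, z->-z
R0=Ro.from_euler("x",180,degrees=True);t0=.04;off=.024
def pose(th):
    G=np.array([0,86*np.cos(th)-46*np.sin(th),86*np.sin(th)+46*np.cos(th)])/1e3
    Rm=Ro.from_rotvec([.4*(th-t0),0,0])*R0
    return G+Rm.apply([0,0,off]),Rm
T=np.linspace(t0,1.4,21)
for c in range(4):
    pa,Ra=pose(T[5*c]);out=[]
    for k in range(1,6):
        p,Rb=pose(T[5*c+k]);d=Ra.inv().apply(p-pa)/.8;r=(Ra.inv()*Rb).as_rotvec(degrees=True)/90
        out.append("%.3f 0 0 0 %.4f %.4f 255"%(r[0],d[1],d[2]))
    print(";".join(out))
E
python3 arc.py
```

```text
0.017 0 0 0 0.0036 -0.0070 255;0.035 0 0 0 0.0077 -0.0137 255;0.052 0 0 0 0.0122 -0.0201 255;0.069 0 0 0 0.0172 -0.0261 255;0.087 0 0 0 0.0225 -0.0318 255
0.017 0 0 0 0.0049 -0.0060 255;0.035 0 0 0 0.0103 -0.0115 255;0.052 0 0 0 0.0160 -0.0167 255;0.069 0 0 0 0.0220 -0.0215 255;0.087 0 0 0 0.0284 -0.0258 255
0.017 0 0 0 0.0060 -0.0047 255;0.035 0 0 0 0.0124 -0.0089 255;0.052 0 0 0 0.0190 -0.0126 255;0.069 0 0 0 0.0258 -0.0159 255;0.087 0 0 0 0.0329 -0.0187 255
0.017 0 0 0 0.0068 -0.0032 255;0.035 0 0 0 0.0139 -0.0059 255;0.052 0 0 0 0.0211 -0.0080 255;0.069 0 0 0 0.0284 -0.0097 255;0.087 0 0 0 0.0358 -0.0108 255
```

```bash
python3 -m jog '0.017 0 0 0 0.0036 -0.0070 255;0.035 0 0 0 0.0077 -0.0137 255;0.052 0 0 0 0.0122 -0.0201 255;0.069 0 0 0 0.0172 -0.0261 255;0.087 0 0 0 0.0225 -0.0318 255'; python3 -m jog '0.017 0 0 0 0.0049 -0.0060 255;0.035 0 0 0 0.0103 -0.0115 255;0.052 0 0 0 0.0160 -0.0167 255;0.069 0 0 0 0.0220 -0.0215 255;0.087 0 0 0 0.0284 -0.0258 255'
```

```text
clock: 4.6
position: [0.4209, -0.3217, 0.1072]
tcp_rot: [-171.8, 0.0, -15.6]
wrist_force: [1.5, 11.6, 2.1]
width: 0.092
grasp_force: 58.6
clock: 5.1
position: [0.4142, -0.3461, 0.1265]
tcp_rot: [-163.9, -0.0, -15.5]
wrist_force: [-2.0, 13.8, 13.8]
width: 0.088
grasp_force: 58.7
```

```bash
python3 -m jog '0.017 0 0 0 0.0060 -0.0047 255;0.035 0 0 0 0.0124 -0.0089 255;0.052 0 0 0 0.0190 -0.0126 255;0.069 0 0 0 0.0258 -0.0159 255;0.087 0 0 0 0.0329 -0.0187 255'; python3 -m jog '0.017 0 0 0 0.0068 -0.0032 255;0.035 0 0 0 0.0139 -0.0059 255;0.052 0 0 0 0.0211 -0.0080 255;0.069 0 0 0 0.0284 -0.0097 255;0.087 0 0 0 0.0358 -0.0108 255'
python3 - <<'E'
from plant import ctrl
import numpy as np
o=ctrl.get_obs();print(o["wrist_force"],o["position"],o["grasp_force"])
for n in("top","scene","wrist"):np.savez(n+"1.npz",**ctrl.capture(n))
c=np.load("top1.npz");R,t=c["R"],c["t"];v,u=np.mgrid[0:420,0:560];z=c["z_map"]
P=(np.stack([(u-c["cx"])/c["fx"]*z,(v-c["cy"])/c["fy"]*z,z],-1)-t)@R
m=np.array([.422,-.3232]);a=np.radians(74.3);y=np.array([np.cos(a),np.sin(a)]);x=np.array([y[1],-y[0]])
Q=P[200:275,300:420].reshape(-1,3);q=np.c_[(Q[:,:2]-m)@x,(Q[:,:2]-m)@y,Q[:,2]]*1e3
for lo in range(-60,60,15):
    k=(q[:,0]>lo)&(q[:,0]<lo+15)&(q[:,2]>75)&(q[:,2]<260);print(lo,k.sum(),np.c_[q[k,1],q[k,2]].round()[::9].tolist())
E
```

```text
clock: 5.6
position: [0.4059, -0.3756, 0.136]
tcp_rot: [-156.3, -0.1, -15.5]
wrist_force: [-7.3, 9.3, 28.3]
width: 0.088
grasp_force: 59.3
clock: 6.1
position: [0.3975, -0.4062, 0.1329]
tcp_rot: [-148.7, -0.2, -15.6]
wrist_force: [-6.2, 2.2, 21.8]
width: 0.09
grasp_force: 61.4
[-6.21771968  2.19073808 21.77906503] [ 0.39752969 -0.40618621  0.13286108] 61.37394368648529
-60 13 [[-43.0, 170.0], [-55.0, 129.0]]
-45 75 [[-36.0, 172.0], [-43.0, 152.0], [-50.0, 169.0], [-61.0, 142.0], [-52.0, 163.0], [-81.0, 145.0], [-70.0, 144.0], [-94.0, 155.0], [-92.0, 155.0]]
-30 104 [[65.0, 79.0], [-37.0, 170.0], [-45.0, 174.0], [-41.0, 171.0], [-91.0, 219.0], [-95.0, 187.0], [-106.0, 205.0], [-107.0, 203.0], [-123.0, 241.0], [-117.0, 222.0], [-95.0, 158.0], [-97.0, 151.0]]
-15 183 [[68.0, 77.0], [-43.0, 172.0], [-39.0, 176.0], [-86.0, 249.0], [-83.0, 198.0], [-98.0, 247.0], [-83.0, 160.0], [-90.0, 249.0], [-51.0, 166.0], [-79.0, 240.0], [-101.0, 251.0], [-66.0, 98.0], [-82.0, 242.0], [-105.0, 247.0], [-85.0, 161.0], [-105.0, 237.0], [-89.0, 158.0], [-113.0, 254.0], [-106.0, 202.0], [-118.0, 256.0], [-119.0, 244.0]]
0 112 [[69.0, 75.0], [-41.0, 149.0], [-50.0, 168.0], [-42.0, 170.0], [-53.0, 164.0], [-82.0, 196.0], [-80.0, 147.0], [-94.0, 236.0], [-120.0, 227.0], [-86.0, 151.0], [-108.0, 247.0], [-83.0, 154.0], [-114.0, 259.0]]
15 55 [[70.0, 76.0], [-50.0, 165.0], [-36.0, 167.0], [-45.0, 169.0], [-57.0, 142.0], [-137.0, 256.0], [-132.0, 234.0]]
30 63 [[-42.0, 171.0], [-38.0, 172.0], [-47.0, 171.0], [-63.0, 149.0], [-70.0, 148.0], [-73.0, 153.0], [-85.0, 149.0]]
45 5 [[-43.0, 169.0]]
```

```bash
python3 -m jog '0.017 0 0 0 0.007 -0.0015 255;0.035 0 0 0 0.014 -0.002 255;0.035 0 0 0 0.014 -0.002 255;0.035 0 0 0 0.014 -0.002 175;0.035 0 0 0 0.014 -0.002 175'; python3 -m jog '0 0 0 0 0 0 175;0 0 0 0 0 0 175;0 0 0 0 0 -0.02 175; 0 0 0 0 0 -0.06 175;0 0 0 0 0 -0.1 175';python3 -m jog '0 0 0 0 0 -0.03 0;0 0 0 0 0 -0.06 0;0 0 0 0 0 -0.06 0'
cat > lid.py <<'E'
from plant import ctrl
from h import *
c=ctrl.capture("top");R,t=c["R"],c["t"];v,u=np.mgrid[0:420,0:560];z=c["z_map"]
P=(np.stack([(u-c["cx"])/c["fx"]*z,(v-c["cy"])/c["fy"]*z,z],-1)-t)@R
m=np.array([.422,-.3232]);a=np.radians(74.3);y=np.array([np.cos(a),np.sin(a)]);x=np.array([y[1],-y[0]])
Q=P[200:275,300:420].reshape(-1,3);q=np.c_[(Q[:,:2]-m)@x,(Q[:,:2]-m)@y,Q[:,2]]*1e3
k=(abs(q[:,0])<50)&(q[:,2]>70)&(q[:,2]<185);print(np.c_[q[k,1],q[k,2]].round()[::12].tolist())
k=(abs(q[:,0])<50)&(q[:,2]>160)&(q[:,2]<185);print("edge",np.percentile(q[k,1],[5,50,95]),np.median(q[k,2]))
t=q[(q[:,2]>66)&(q[:,2]<88)&(q[:,1]>52)&(abs(q[:,0])<40)];print("tab",len(t),np.median(t,0))
E
python3 lid.py
```

```text
clock: 6.75
position: [0.3945, -0.4157, 0.1236]
tcp_rot: [-145.5, -0.0, -15.7]
wrist_force: [0.0, -0.1, -0.2]
width: 0.316
grasp_force: 0.0
clock: 7.25
position: [0.3823, -0.459, 0.1899]
tcp_rot: [-145.5, 0.1, -15.6]
wrist_force: [0.6, -0.6, -0.2]
width: 0.314
grasp_force: 0.0
clock: 7.55
position: [0.3748, -0.4869, 0.2315]
tcp_rot: [-145.8, -0.2, -15.8]
wrist_force: [-0.3, -0.4, 0.9]
width: 0.814
grasp_force: 0.0
[[-58.0, 172.0], [-60.0, 172.0], [68.0, 76.0], [-53.0, 174.0], [-60.0, 171.0], [-53.0, 147.0], [-88.0, 147.0], [-65.0, 169.0], [73.0, 71.0], [-68.0, 171.0], [-54.0, 156.0], [66.0, 73.0], [-112.0, 143.0], [-68.0, 167.0], [-61.0, 175.0], [-63.0, 170.0], [-67.0, 167.0], [-64.0, 171.0], [-65.0, 170.0], [-67.0, 165.0], [-103.0, 144.0], [-68.0, 167.0], [-68.0, 167.0], [-104.0, 148.0], [-105.0, 150.0], [-106.0, 146.0], [-106.0, 150.0], [-57.0, 108.0], [-60.0, 94.0], [-64.0, 72.0], [-103.0, 152.0], [-79.0, 146.0], [-61.0, 117.0], [-94.0, 145.0], [-65.0, 168.0], [-104.0, 144.0]]
edge [-67.83923329 -60.67438784 -53.12586914] 170.71797532036624
tab 42 [-0.36440591 69.15832986 72.88946434]
```

```bash
python3 -c "
from h import *
rows([.4407,-.2568,.25],down(-15.7))"
```

```text
turn [-3.819e-01 -1.000e-03  1.000e-04] shift [ 0.0014 -0.2602  0.1471] n 4.8
```

```bash
python3 -m jog '-0.382 0 0 0.0014 -0.26 0.147 0;-0.382 0 0 0.0014 -0.26 0.147 0;-0.382 0 0 0.0014 -0.26 0.147 0;-0.382 0 0 0.0014 -0.26 0.147 0;-0.382 0 0 0.0014 -0.26 0.147 0'; python3 -m jog '0 0 0 0 0 0.06 0;0 0 0 0 0 0.12 0;0 0 0 0 0 0.16 0;0 0 0 0 0 0.16 0'
python3 - <<'E'
from h import *
from plant import ctrl
c=ctrl.capture("wrist");R,t=c["R"],c["t"];o=ctrl.get_obs();np.savez("wr.npz",**c)
v,u=np.mgrid[0:420,0:560];dx,dy=u-c["cx"],v-c["cy"];r=np.hypot(dx,dy);th=r/c["fx"];s=np.where(r>0,np.tan(th)/np.maximum(r,1e-9),1/c["fx"])
z=c["z_map"];W=(np.stack([dx*s*z,dy*s*z,z],-1)-t)@R;W[z==0]=9
a=np.radians(74.3);y=np.array([np.cos(a),np.sin(a)]);x=np.array([y[1],-y[0]])
d=W[...,:2]-[.4407,-.2568];q=d@y;p=d@x
k=(abs(q)<.015)&(abs(p)<.035)&(W[...,2]>.066)&(W[...,2]<.085)
print("tab vs plan: x,y,z",k.sum(),np.median(p[k]),(q[k].min()+q[k].max())/2,np.median(q[k]),np.median(W[...,2][k]),[p[k].min(),p[k].max()],np.polyfit(p[k],q[k],1))
print(o["position"],o["tcp_rot"],o["wrist_force"])
rows([.4407,-.2568,.048],down(-15.7))
E
```

```text
clock: 8.1
position: [0.4406, -0.2515, 0.2494]
tcp_rot: [179.9, -0.1, -15.4]
wrist_force: [-0.2, 1.1, 0.3]
width: 0.996
grasp_force: 0.0
clock: 8.5
position: [0.4372, -0.2532, 0.1152]
tcp_rot: [-179.7, 0.7, -15.6]
wrist_force: [-0.6, -0.1, -0.2]
width: 1.0
grasp_force: 0.0
tab vs plan: x,y,z 1054 0.004203710611122539 -0.0007178328610122175 -0.0004203661830588651 0.07488327023217609 [np.float64(-0.019049071882816362), np.float64(0.024176350307561045)] [-0.0033197  -0.00053959]
[ 0.43882934 -0.25452929  0.11905403] [-179.8018167     0.34651925  -15.61416298] [-0.17801051 -1.54014053  0.42550371]
turn [-0.0022  0.0039  0.0009] shift [0.0036 0.0024 0.0888] n 1.4
```

```bash
python3 -m jog '0 0 0 0.005 0.003 0.04 0;0 0 0 0.005 0.003 0.07 0;0 0 0 0.005 0.003 0.0885 0;0 0 0 0.005 0.003 0.0885 0;0 0 0 0.005 0.003 0.0885 255'; python3 -m jog '0 0 0 0 0 0 255;0 0 0 0 0 0 255;0 0 0 0 0 0 255;0 0 0 0 0 0 255;0 0 0 0 0 0 255'
```

```text
clock: 9.05
position: [0.4446, -0.2601, 0.0532]
tcp_rot: [-180.0, -0.2, -15.7]
wrist_force: [-0.1, -0.0, -0.0]
width: 0.859
grasp_force: 0.0
clock: 9.55
position: [0.444, -0.2597, 0.0517]
tcp_rot: [-179.9, -0.0, -15.7]
wrist_force: [-0.1, 0.9, 4.5]
width: 0.078
grasp_force: 60.7
```

```bash
python3 -m jog '0 0 0 0 0 -0.008 255;0 0 0 0 0 -0.018 255;0 0 0 0 0 -0.03 255;0 0 0 0 0 -0.045 255;0 0 0 0 0 -0.06 255'; python3 -m jog '0 0 0 0 0 -0.03 255;0 0 0 0 0 -0.08 255;0 0 0 0 0 -0.12 255;0 0 0 0 0 -0.15 255;0 0 0 0 0 -0.15 255'; python3 -m jog '0 0 0 0 0 0 255;0 0 0 0 0 0 255'
python3 - <<'E'
from h import *
from plant import ctrl
c=ctrl.capture("wrist");cv2.imwrite("pics/w4.png",c["img"][:,:,::-1]);np.savez("wr.npz",**c);print(ctrl.get_obs()["position"])
E
```

```text
clock: 10.05
position: [0.4438, -0.2597, 0.1005]
tcp_rot: [-179.9, -0.0, -15.7]
wrist_force: [-1.1, -0.1, -2.1]
width: 0.082
grasp_force: 59.5
clock: 10.55
position: [0.4449, -0.2606, 0.2243]
tcp_rot: [179.9, -0.5, -15.7]
wrist_force: [0.4, -0.9, -2.0]
width: 0.076
grasp_force: 59.5
clock: 10.75
position: [0.4431, -0.2594, 0.2175]
tcp_rot: [-179.9, 0.2, -15.7]
wrist_force: [-0.6, -1.2, -2.1]
width: 0.076
grasp_force: 59.5
[ 0.44305162 -0.25938857  0.21735274]
```

View pics/w4.png

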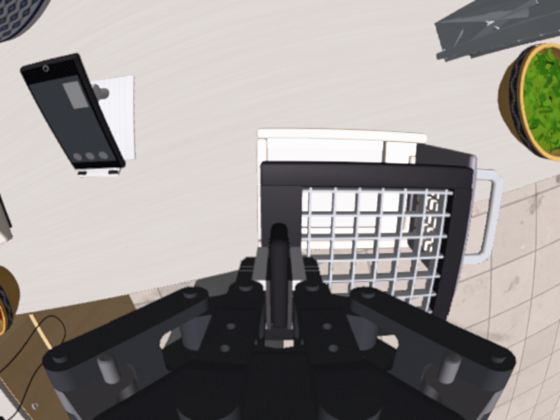

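The grid hangs in the fingers, with its far frame bar at row ~175 from column 262 to 470. The lid stands open at right, and the phone lens is visible at about (45,68).

```bash
cat > g.py <<'E'
from h import *
from plant import ctrl
def wmap(c):
    R,t=c["R"],c["t"];v,u=np.mgrid[0:420,0:560];dx,dy=u-c["cx"],v-c["cy"];r=np.hypot(dx,dy);th=r/c["fx"];s=np.where(r>0,np.tan(th)/np.maximum(r,1e-9),1/c["fx"])
    z=c["z_map"];return (np.stack([dx*s*z,dy*s*z,z],-1)-t)@R
E
python3 - <<'E'
from g import *
c=np.load("wr.npz");W=wmap(c);o=ctrl.get_obs();p0=o["position"];R0=Ro.from_euler("xyz",o["tcp_rot"],degrees=True)
L=W[64:73,41:50].reshape(-1,3);print("lens",np.median(L,0)); print("phone bottom",W[166,95],W[68,30],W[62,78])
S=W[85:160:3,45:110:3].reshape(-1,3);S=S[(S[:,2]>.03)&(S[:,2]<.12)];f=np.c_[S[:,:2],np.ones(len(S))]
r=np.ones(len(S),bool)
for _ in range(4):
    k=np.linalg.lstsq(f[r],S[r,2],rcond=None)[0];r=abs(f@k-S[:,2])<.006
print("slope",np.degrees(np.arctan(np.hypot(k[0],k[1]))),"az",np.degrees(np.arctan2(k[1],k[0])),r.sum())
# grid in tool frame
T=R0.inv().apply((W-p0).reshape(-1,3)).reshape(420,560,3)*1e3
b=T[166:182,265:465].reshape(-1,3);b=b[abs(b[:,2]-np.median(b[:,2]))<8]
print("bar tool z",np.median(b,0),b.min(0),b.max(0),"slope y",np.polyfit(b[:,1],b[:,2],1))
print("slope x", np.polyfit(b[:,0],b[:,2],1))
s=T[190:310,445:470].reshape(-1,3);s=s[abs(s[:,2]-np.median(b[:,2]))<12];print("side",np.median(s,0),np.polyfit(s[:,0],s[:,2],1),s.max(0))
tb=T[225:255,272:284].reshape(-1,3);print("tab",np.median(tb,0),tb.min(0),tb.max(0))
E
```

```text
lens [ 0.62517779 -0.09362841  0.11951146]
phone bottom [ 0.52677711 -0.06412271  0.03303075] [ 0.63376134 -0.07661015  0.12080085] [ 0.61449855 -0.12877221  0.11638303]
slope 39.91148290301457 az -15.328937178840883 440
bar tool z [43.68107644 40.08431894  3.88707934] [39.29008557 -7.08946122  1.78130351] [48.69903013 99.69867416 11.19776564] slope y [2.13413009e-03 3.80912026e+00]
slope x [0.01811065 3.10690589]
side [12.36095058 95.84790414  3.94270828] [0.0173767  4.05989447] [ 36.51700403 103.42327349  11.59156604]
tab [ 19.70071992  -1.2099376  -21.54323195] [ 13.99236962  -3.84730234 -25.73797274] [ 2.09976351e+01  1.29149796e+00 -1.30233135e-02]
```

```bash
cat > tgt.py <<'E'
from h import *
zp=np.array([-np.cos(np.radians(16))*np.cos(np.radians(50)),np.sin(np.radians(16))*np.cos(np.radians(50)),np.sin(np.radians(50))])
lens=np.array([.6252,-.0936,.1195]);Rt=down(-16,-40)
print(Rt.apply([0,0,1]),-zp)
if abs(Rt.apply([0,0,1])+zp).max()>.05: Rt=down(-16,40);print(Rt.apply([0,0,1]))
p=lens+.15*zp-Rt.apply([-.0013,.0465,.0089]);print("tcp",p)
E
python3 -c "
from tgt import *
print('half');rows((p+[.443,-.2594,.26])/2,down(-15.7));print('full');rows(p,Rt)"
```

```text
[-0.61788711  0.17717628 -0.76604444] [ 0.61788711 -0.17717628 -0.76604444]
[ 0.61788711 -0.17717628 -0.76604444]
tcp [ 0.54079216 -0.02102252  0.24206009]
half
turn [-0.0016  0.0019  0.0001] shift [ 0.0184 -0.16   -0.0417] n 2.7
full
turn [-0.0027  0.4463  0.0027] shift [ 0.0369 -0.32   -0.0302] n 5.2
```

```bash
python3 -m jog '0 0.05 0 0 -0.03 -0.01 255;0 0.1 0 0.004 -0.07 -0.025 255;0 0.15 0 0.009 -0.11 -0.04 255;0 0.2 0 0.018 -0.15 -0.04 255;0 0.2 0 0.018 -0.16 -0.04 255';python3 -c "
from tgt import *
rows(p,Rt)"
```

```text
clock: 11.3
position: [0.4918, -0.1379, 0.2503]
tcp_rot: [-179.9, -18.0, -15.6]
wrist_force: [-0.3, -0.2, -1.4]
width: 0.079
grasp_force: 59.5
[-0.61788711  0.17717628 -0.76604444] [ 0.61788711 -0.17717628 -0.76604444]
[ 0.61788711 -0.17717628 -0.76604444]
tcp [ 0.54079216 -0.02102252  0.24206009]
turn [-0.0039  0.2444  0.0038] shift [ 0.0156 -0.1571  0.0163] n 2.6
```

```bash
python3 -m jog '0 0.05 0 0.003 -0.03 0.003 255;0 0.1 0 0.006 -0.07 0.006 255;0 0.15 0 0.01 -0.11 0.01 255;0 0.2 0 0.013 -0.14 0.014 255;0 0.244 0.003 0.0156 -0.157 0.0163 255'; python3 -m jog '0 0 0 0 0 0 255;0 0 0 0 0 0 255;0 0 0 0 0 0 255'
python3 - <<'E'
from g import *
from tgt import *
c=ctrl.capture("wrist");W=wmap(c);o=ctrl.get_obs();p0=o["position"];R0=Ro.from_euler("xyz",o["tcp_rot"],degrees=True)
print(p0,o["tcp_rot"]);rows(p,Rt)
T=R0.inv().apply((W-p0).reshape(-1,3)).reshape(420,560,3)*1e3
b=T[166:182,265:465].reshape(-1,3);b=b[abs(b[:,2]-4)<8];print(len(b),np.median(b,0),b.min(0),b.max(0),np.polyfit(b[:,1],b[:,2],1))
s=T[190:310,445:470].reshape(-1,3);s=s[abs(s[:,2]-4)<8];print("side",np.polyfit(s[:,0],s[:,2],1))
ctr=p0+R0.apply([-.0013,.0465,.0089]);d=ctr-lens
zx=np.array([np.cos(np.radians(16))*.766,-np.sin(np.radians(16))*.766,.6428]);print("phone frame x,y,z",d@zx,d@np.cross(zp,zx),d@zp)
cv2.imwrite("pics/s2.png",ctrl.capture("scene")["img"][120:260,180:380,::-1].repeat(3,0).repeat(3,1))
E
python3 lid.py|tail -2
```

```text
clock: 11.8
position: [0.5412, -0.0226, 0.2411]
tcp_rot: [-179.8, -39.9, -16.0]
wrist_force: [-0.3, 0.0, -2.3]
width: 0.079
grasp_force: 59.6
clock: 12.1
position: [0.5415, -0.0249, 0.2431]
tcp_rot: [-179.8, -39.9, -16.2]
wrist_force: [-0.8, 0.2, -0.7]
width: 0.081
grasp_force: 59.6
[-0.61788711  0.17717628 -0.76604444] [ 0.61788711 -0.17717628 -0.76604444]
[ 0.61788711 -0.17717628 -0.76604444]
tcp [ 0.54079216 -0.02102252  0.24206009]
[ 0.54153455 -0.02497843  0.2433194 ] [-179.74443056  -39.91386401  -16.17759421]
turn [-0.0016  0.001  -0.0015] shift [-0.0028 -0.0045 -0.0002] n 0.1
3176 [43.19801655 39.88936863  4.18412438] [38.75926428 -7.12743427  2.20696063] [48.02200915 99.44600538 11.78373443] [2.69589089e-03 4.09492614e+00]
side [0.01894825 4.3322665 ]
phone frame x,y,z 0.0020730570191931363 -0.0035725766211639337 0.14969229884858593
edge [-68.02359364 -60.72917077 -53.17526306] 170.44904873261473
tab 0 [nan nan nan]
  return _methods._mean(a, axis=axis, dtype=dtype,
  ret = um.true_divide(
```

View pics/s2.png

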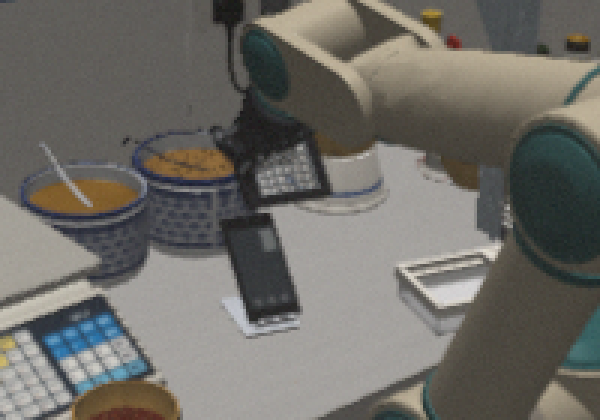

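The scene view shows the grid at crop (285,170), tilted square above the phone at (260,265), with clear space between them. One last check that the wrist camera's frame still holds in this tilted pose.

```bash
python3 -m jog '0 0 0 -0.002 -0.004 0 255;0 0 0 -0.002 -0.004 0 255;0 0 0 -0.002 -0.004 0 255;0 0 0 -0.002 -0.004 0 255;0 0 0 -0.002 -0.004 0 255'
python3 - <<'E'
from g import *
c=ctrl.capture("top");R,t=c["R"],c["t"];v,u=np.mgrid[0:420,0:560];z=c["z_map"]
P=(np.stack([(u-c["cx"])/c["fx"]*z,(v-c["cy"])/c["fy"]*z,z],-1)-t)@R
o=ctrl.get_obs();R0=Ro.from_euler("xyz",o["tcp_rot"],degrees=True);T=R0.inv().apply((P-o["position"]).reshape(-1,3))*1e3
k=(T[:,1]>25)&(T[:,1]<130)&(abs(T[:,0])<70)&(abs(T[:,2])<25);b=T[k];print("top: grid tool z",k.sum(),np.median(b,0),b.min(0),b.max(0))
W=wmap(ctrl.capture("wrist"));print("wrist floor z",[W[r,q].round(3).tolist() for r,q in((60,300),(110,150),(40,500),(250,520))])
print(o["joint_vel"].round(2),o["clock"],o["grasp_force"])
E
```

```text
clock: 12.75
position: [0.5411, -0.0204, 0.242]
tcp_rot: [-179.7, -40.0, -16.1]
wrist_force: [0.1, 0.1, -1.8]
width: 0.079
grasp_force: 59.6
top: grid tool z 581 [ 3.96752644 68.65957911  3.74116942] [-54.17968038  25.2911522   -5.11786832] [ 50.79915859 101.93167472  18.22017591]
wrist floor z [[0.829, -0.131, 0.114], [0.82, 0.078, 0.094], [0.789, -0.451, 0.163], [0.506, -0.398, 0.001]]
[-0.06 -0.04  0.15  0.03  0.01 -0.02] 12.8 59.6135812997818
```

The top camera independently places the grid face at tool z 3.7 mm and its far side edge at 102 mm, which matches. I'm handing in.

```bash
python3 -c "
from plant import ctrl
print(ctrl.close_job())"
```

```text
the job is handed in; nothing more can be done
None
```

The job is handed in: the lid stands open at about 1.5 rad, and the fingers hold the grid still and square to the phone, with its centre about 15 cm from the lens and within a few millimetres of its line of sight by my measurements; no verdict was returned.

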